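Put the toiletries back in their places on the bathroom vanity

TASK

Put away the four things left out on the front of the vanity: lay the bar of soap flat and lengthwise in the middle of the steel soap rack, lay the toothbrush lengthwise in the long white tray, near its middle and flat on the floor of the tray, and stand the two silicone travel bottles upright on the floor of the open frosted box, the stout one in the wide bay and the slim one in the narrow bay. Leave the egg-shaped jar and the glass tumbler where they stand.

Things in the scene. Friction and masses are not known exactly. Their poses are not given: they have to be found in the camera images.
- soap: Loose cream-coloured bar of soap with rounded edges, 78 mm long (its x axis), 52 mm wide (y), 26 mm thick; about 100 g. Lies flat on the vanity. Origin: centre of its underside, z up. Grip it across its 52 mm width.
- stout_bottle: Loose stout travel bottle of hard grey silicone, standing upright: round body 56 mm in diameter up to 80 mm above its foot, then a shoulder and a white flip cap (36 mm in diameter, 87 to 105 mm above the foot, with a lip 3 mm out on its -x side); 105 mm tall, about 140 g. Rigid. Too wide for the narrow bay. Origin: centre of its underside, z up.
- slim_bottle: Loose slim travel bottle of hard grey silicone, standing upright. Round body 36 mm in diameter up to 99 mm above its foot, then a white flip cap (26 mm in diameter, 105 to 125 mm above the foot); 125 mm tall in all, about 90 g. Origin: centre of its underside, z up. It does not squash.
- toothbrush: Loose blue toothbrush, 175 mm long, lying bristles up. Origin: on its underside at half its length; x runs towards the head, z up. The straight handle is 13 mm wide (y), 11 mm thick (underside at z = 0) and spans x = -87 to +22 mm, then a 7 mm round neck; the head (x = +60 to +87 mm) is 18 mm high. About 25 g, centre of mass near x = -20 mm: grip across the handle there.
- soap_rack: Fixed stainless steel wire rack, 129 mm long (its y axis) and 105 mm wide over its feet (x). Five wires run along y (the bed is 89 mm wide in x) with their tops 24 mm above the vanity; the two ends (y = +-62 mm) are turned up to 37 mm, the long sides are open. Origin: centre of its underside on the vanity, z up.
- storage_box: Fixed open frosted box, 96 mm (x) by 141 mm (y), walls 3 mm thick, 50 mm high, floor top at 3 mm. A divider (47 mm high) makes two bays 90 mm deep in x: narrow, y = -67.5 to -13.5 mm (centre -40.5), and wide, y = -10.5 to +67.5 mm (centre +28.5). The lid is folded back on the +x side, sloping down to the vanity at x = +146 mm; it does not move. Origin: centre of the box's underside, z up.
- brush_tray: Fixed long shallow white ceramic tray, 220 mm long (its y axis), 110 mm wide (x), 16 mm high, walls and floor 5 mm thick (inside 210 by 100 mm, 11 mm deep). Origin: centre of its underside, z up.
- egg_jar: Bystander: loose white ceramic egg-shaped jar, 86 mm in diameter, 112 mm tall, standing at one side. Origin: centre of its underside.
- tumbler: Bystander: loose empty glass tumbler, 72 mm in diameter at the rim, 95 mm tall, standing at the other side. Origin: centre of its underside.

How it is judged (in metres and radians):
At the end, for the whole second after the job is handed in: Soap flat on the rack, within 15 mm of its centre each way, lengthwise within 0.35 rad; toothbrush level on the tray floor, middle within 18 mm along, 43 mm across, 0.4 rad; stout bottle upright (0.12 rad) on the wide bay's floor, slim one likewise in the narrow bay; all at rest (0.02 m/s) (x of soap in the frame of soap_rack between -0.015 and 0.015 m and y of soap in the frame of soap_rack between -0.015 and 0.015 m and z of soap in the frame of soap_rack between 0.02 and 0.029 m and angle between soap's own z axis and vertical below 0.1 rad and angle between the x axis of soap and the y axis of soap_rack, either way round below 0.35 rad and linear speed of each of soap, toothbrush, stout_bottle, slim_bottle below 0.02 m/s and x of toothbrush in the frame of brush_tray between -0.043 and 0.043 m and y of toothbrush in the frame of brush_tray between -0.018 and 0.018 m and z of toothbrush in the frame of brush_tray between 0.002 and 0.016 m and angle between the x axis of toothbrush and the y axis of brush_tray, either way round below 0.4 rad and angle between the x axis of toothbrush and the z axis of brush_tray, either way round above 1.5 rad and x of stout_bottle in the frame of storage_box between -0.045 and 0.045 m and y of stout_bottle in the frame of storage_box between -0.0105 and 0.0675 m and z of stout_bottle in the frame of storage_box between 0 and 0.008 m and angle between each of stout_bottle, slim_bottle's own z axis and vertical below 0.12 rad and x of slim_bottle in the frame of storage_box between -0.045 and 0.045 m and y of slim_bottle in the frame of storage_box between -0.0675 and -0.0135 m and z of slim_bottle in the frame of storage_box between 0 and 0.008 m); the robot touches nothing.
It fails at once if the egg-shaped jar is pushed more than 25 mm from its place or tipped over (distance of egg_jar from where it was at the start of the episode above 0.025 m or angle between egg_jar's own z axis and vertical above 0.5 rad).
It fails at once if the glass tumbler is pushed more than 25 mm from its place or tipped over (distance of tumbler from where it was at the start of the episode above 0.025 m or angle between tumbler's own z axis and vertical above 0.5 rad).
It also fails if it takes over 112 s, if anything falls off the work surface, if the arm or the gripper's body presses on something with over 40 N, if the wrist force passes 120 N, or if a joint passes its speed limit or range.

ROBOT

A 7-joint arm with a two-finger parallel gripper is mounted at the origin on the work surface. World frame = base frame: x ahead of the robot, y to its left, z up, the work surface at z = 0. Lengths are in m, angles in degrees, forces in N, time in s.
With the tool pointing down it reaches from about 0.35 to 0.9 m from the base axis. Payload 7.2 kg.
Tool frame: the origin (TCP) lies between the finger pads; the fingertips stand 11 mm ahead of it and the grasp point (between the pads) lies 8 mm behind it; z points along the fingers, y is the line along which they close (so a half turn about z gives the same grasp; the last joint's range is limited). The gripper opens to 88 mm and grips with 3 to 60 N. Pads are 20 mm wide; open, the fingers measure 115 mm over their backs; the gripper's body (75 mm by 178 mm) begins 61 mm behind the grasp point.
Start: joints at [65.936, 23.554, -0.728, 91.456, 0.321, 64.991, -4.71], TCP at [0.215, -0.587, 0.234] pointing down, gripper open.
Joint ranges: [-169.25, 169.25], [-16.82, 113.86], [-84.01, 82.57], [7.8, 145.47], [-59.2, 239.2], [7.22, 106.19], [-163.78, 163.78]. Speed limits (degrees/s): [136.94, 136.94, 172.46, 172.46, 180, 180, 180].

INTERFACE

Orientations are given as a 3x3 rotation matrix whose columns are the frame's x, y, z axes.
In Python, from station import manip gives the robot as it stands.
- The arm moves only by the tool apply_moves, never from a script. Its argument "commands" is a list of rows, each an object of numbers: "tx", "ty", "tz": the shift along the tool's x, y, z in cm; "spin": the turn about the tool's z in degrees; "jaw": the opening, from -1 (shut) to 1 (fully open). In form: [{"tx": .., "ty": .., "tz": .., "spin": .., "jaw": ..}, ...]. A call has 1 to 5 rows; each row is the pose to reach, as a shift and turn from the pose commanded when the call began, along the tool's axes at that moment; what a row does not reach only later rows make up. A row lasts 1/8 s, in which the tool goes at most 62.5 mm and 10.7 degrees, less where a joint would pass 70% of its speed; a pose out of reach is approached as far as the arm can. A call with a gripper value outside its range is refused whole. The fingers move at their own pace and stop on an object; "newtons" is the grip in N (left out, the last holds). Time passes only in rows, so rows that repeat a pose let the fingers close. It gives the time, the measured TCP pose, the force, the opening and the grip force at its end, in the units of the state.
- manip.state(): the state, without advancing time (a new reading comes with each control period).
- manip.camera(name): name is "scene" or "top"; returns a dict with "frame" (480x640x3 uint8, red, green, blue), "depth" (480x640 float32, m along the optical axis (not along the pixel's ray), 0 where there is no reading), "vfov" (degrees; the focal length in pixels is half the picture's height over the tangent of half this angle, whatever the lens; pixels are square), "cx", "cy" (the principal point, pixels), "rvec" (rotation vector, rad) and "tvec" (3), from world to camera coordinates, as OpenCV has them. Camera axes: x right, y down, z forward; pixel columns grow to the right and rows downward; lengths in m; the calibration is good to about 2 mm. A picture is of the moment at which its call begins.
- manip.sign_off(): hands the job in; it is judged then, once.
Trained networks look in the newest picture that a camera, given by its name, has taken for a name from the list of things; names that differ only in an ending like _2 or _b are one class to them, and where a whole thing is asked for, a point or a joint stands for the part that bears it (a point fixed in the world has none). Each returns a list of dicts, best first, with "confidence" (0 to 1); they miss things now and then, are a little off and sometimes report something else, mostly with a low value. They report only what shows in the picture. A call takes as long as a camera call.
- manip.boxes_of(thing, camera): "position" ([row, column] as shares, 0 to 1, of the picture: columns of its width, rows of its height, amid what is visible of it).
- manip.trace(thing, camera): "mask" (480x640 bool, what is visible of it) and "position" ([row, column] as shares, 0 to 1, of the picture: columns of its width, rows of its height, amid what is visible of it).
- manip.place_of(thing, camera): "position" ([row, column] as shares, 0 to 1, of the picture: columns of its width, rows of its height: a listed point, or the origin of a listed thing).
The state is a dict: "t": time; "joint_pos": joint angles; "joint_vel": joint speeds; "joint_torque": joint torques, N m; "eef_pos": TCP position; "eef_rot": TCP orientation; "contact_force": force on the tool from outside, world axes, zero at the start; "wrist_torque": the same for the moment, N m; "gripper_width": opening from 0.0 (shut) to 1.0 (fully open); "gripper_force": force on a finger pad.
Only numpy, scipy, OpenCV 4.12 (cv2) and the standard library are available. Lean on these libraries where they do the work, as an engineer would, in place of code of your own. Each camera call takes 0.05 s, during which the arm holds its last target. There are 200 camera calls.

## Working session

There is one attempt and no reset: what is moved stays moved. The work goes in short steps, Python scripts to look and compute and a tool call to move; the robot and the scene stay as the last step left them, time stands still between calls to the robot, and variables do not carry over. Pictures are saved under pics/ and viewed, at most 14 in all, crops included, and the job is handed in when it is done.

Besides the shell and the picture viewer there is one more tool, called as a command line: name --argument value ..., lists and objects as JSON in quotes. apply_moves: Moves the arm, as the interface text tells. Its arguments: {"type":"object","properties":{"commands":{"type":"array","items":{"type":"object","properties":{"tx":{"type":"number"},"ty":{"type":"number"},"tz":{"type":"number"},"spin":{"type":"number"},"jaw":{"type":"number"}}}},"newtons":{"type":"number"}},"required":["commands"]}

```bash
ls; mkdir -p pics
cat > h.py <<'E'
import numpy as np, cv2
from station import manip
def K(c):
    f=240/np.tan(np.radians(c['vfov'])/2); return f
def cloud(c):
    f=K(c); d=c['depth']; v,u=np.mgrid[0:480,0:640]
    P=np.stack([(u-c['cx'])*d/f,(v-c['cy'])*d/f,d],-1)
    R=cv2.Rodrigues(np.array(c['rvec'],float))[0]
    return (P-np.array(c['tvec']).ravel())@R
def look(name,save=None):
    c=manip.camera(name)
    if save: cv2.imwrite('pics/'+save,cv2.cvtColor(c['frame'],cv2.COLOR_RGB2BGR))
    return c,cloud(c)
def st():
    s=manip.state(); print('t',s['t'],'p',np.round(s['eef_pos'],4),'R',np.round(s['eef_rot'],3).tolist(),'g',s['gripper_width'],s['gripper_force'],'F',np.round(s['contact_force'],1)); return s
E
python3 - <<'E'
from h import *
s=st()
T="soap stout_bottle slim_bottle toothbrush soap_rack storage_box brush_tray egg_jar tumbler".split()
for n in ['top','scene']:
    c,P=look(n,n+'0.png'); np.savez(n+'0.npz',P=P)
    print(n,'vfov',c['vfov'],'cam',P.shape,(c['depth']>0).mean())
    for t in T:
        for r in manip.trace(t,n)[:2]:
            m=r['mask']&(c['depth']>0); q=P[m]
            if len(q)<20: continue
            xy=q[:,:2]; (cx,cy),(w,h),a=cv2.minAreaRect((xy*1000).astype(np.float32))
            print(t,round(r['confidence'],2),'px',np.round(np.array(r['position'])*[480,640]),'med',np.round(np.median(q,0),3),'zmax',np.round(np.percentile(q[:,2],[2,50,98]),3),'rect',np.round([cx,cy,w,h,a],1),m.sum())
E
```

```text
pics
t 0.0 p [ 0.2151 -0.5863  0.2328] R [[0.939, 0.345, -0.001], [0.345, -0.939, 0.001], [-0.0, -0.002, -1.0]] g 0.998050841116662 0.0 F [-0.7 -0.8  0.2]
top vfov 56.26078123973696 cam (480, 640, 3) 0.9957454427083333
soap 0.93 px [289. 276.] med [0.442 0.095 0.026] zmax [0.012 0.026 0.031] rect [442.8  97.2  55.8  78.9  73.3] 832
stout_bottle 0.73 px [293. 444.] med [ 0.432 -0.244  0.086] zmax [0.008 0.086 0.109] rect [ 439.2 -258.5   55.    72.5   55.1] 754
slim_bottle 0.95 px [287. 201.] med [0.441 0.253 0.103] zmax [0.023 0.103 0.127] rect [449.8 264.   49.5  29.4  26.6] 394
toothbrush 0.92 px [290. 359.] med [ 0.436 -0.086  0.012] zmax [0.006 0.012 0.02 ] rect [444.2 -91.6  12.2 169.8  62.7] 365
soap_rack 0.84 px [203. 431.] med [ 0.623 -0.251  0.023] zmax [-0.002  0.023  0.04 ] rect [ 630.9 -256.4   98.3  143.8   10.5] 915
storage_box 0.91 px [197. 319.] med [0.65  0.001 0.016] zmax [0.001 0.016 0.053] rect [6.541e+02 2.000e-01 1.462e+02 2.022e+02 8.710e+01] 5260
egg_jar 0.97 px [248. 535.] med [ 0.524 -0.443  0.089] zmax [0.003 0.089 0.112] rect [ 527.7 -473.1  111.6   90.5  
[... 987 characters left out ...]
.663 0.002 0.022] zmax [0.001 0.022 0.051] rect [640.8  -1.7 154.1 228.6  87. ] 6797
storage_box 0.69 px [269. 558.] med [0.522 0.454 0.063] zmax [0.002 0.063 0.096] rect [490.3 476.2  68.3 152.9  53.9] 1695
brush_tray 0.64 px [305. 442.] med [0.627 0.239 0.005] zmax [0.002 0.005 0.017] rect [622.1 239.6 119.  226.4   5.8] 5667
brush_tray 0.32 px [268. 556.] med [0.524 0.453 0.063] zmax [0.006 0.063 0.096] rect [523.4 452.   70.   70.9  74.1] 1659
egg_jar 0.71 px [196. 136.] med [ 0.544 -0.441  0.078] zmax [0.025 0.078 0.109] rect [ 534.3 -448.3   64.1   83.7   56.8] 1409
tumbler 0.93 px [267. 557.] med [0.522 0.455 0.062] zmax [-0.     0.062  0.096] rect [492.4 478.9  82.1 153.   53.1] 1770
```

View pics/top0.png

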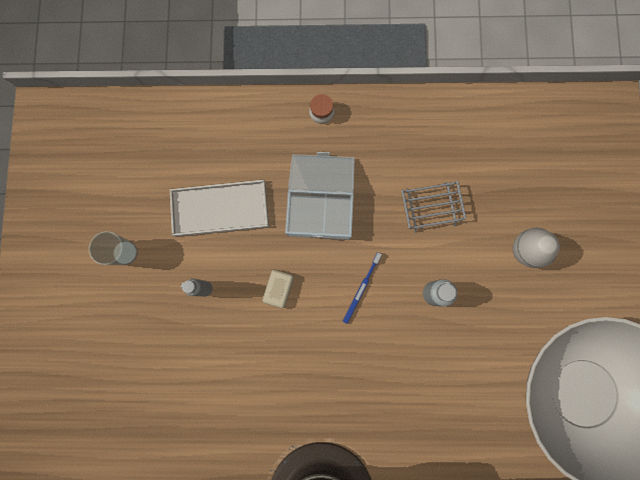

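View pics/scene0.png

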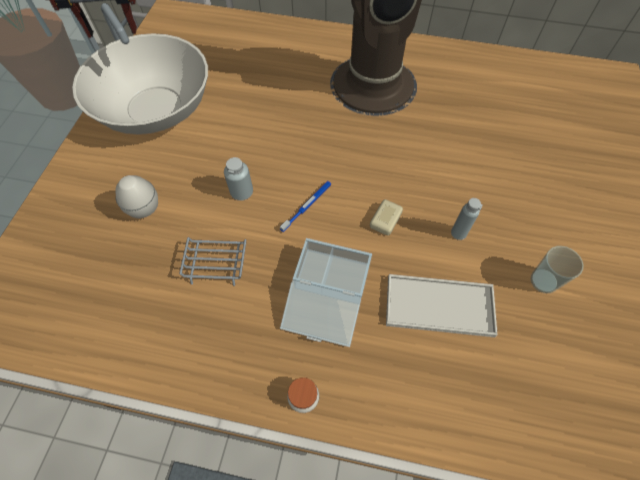

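Run:
```python
from h import *
A=np.load('top0.npz')['P'].reshape(-1,3); B=np.load('scene0.npz')['P'].reshape(-1,3); C=np.vstack([A,B])
def rect(n,x,y,r,z0,z1,trim=0.0):
    for l,S in (('top',A),('scene',B),('both',C)):
        q=S[(np.hypot(S[:,0]-x,S[:,1]-y)<r)&(S[:,2]>z0)&(S[:,2]<z1)][:,:2]
        if len(q)<8: print(n,l,len(q)); continue
        m=q.mean(0);u=np.linalg.svd(q-m)[2][0]
        print(n,l,len(q),'mean',np.round(m*1e3,1),'rect',np.round(np.hstack([np.hstack(cv2.minAreaRect((q*1000).astype(np.float32))[:2]),cv2.minAreaRect((q*1000).astype(np.float32))[2]]),1),'pca deg',round(np.degrees(np.arctan2(u[1],u[0])),1))
rect('soap',.442,.096,.06,.02,.035)
rect('stoutcap',.44,-.25,.05,.098,.115)
rect('slimcap',.445,.258,.04,.118,.135)
rect('brush',.444,-.092,.12,.005,.025)
rect('brushhead',.444,-.092,.12,.0145,.025)
rect('rackwires',.628,-.254,.085,.018,.028)
rect('rackends',.628,-.254,.085,.031,.042)
rect('boxrim',.62,0,.12,.044,.06)
rect('tray',.622,.239,.14,.012,.022)
rect('tumbler',.524,.452,.06,.088,.1)
rect('egg',.53,-.45,.06,.09,.12)
```

```text
soap top 793 mean [441.3  95.2] rect [441.7  95.6  52.   77.4  73.6] pca deg 162.0
soap scene 628 mean [443.3  97.2] rect [441.9  97.2  51.5  76.7  74. ] pca deg -17.9
soap both 1421 mean [442.2  96.1] rect [441.9  96.2  53.3  77.4  73.6] pca deg 162.2
stoutcap top 270 mean [ 432.6 -253.2] rect [ 432.6 -253.3   35.4   35.8   35.5] pca deg 156.2
stoutcap scene 196 mean [ 434.1 -251.6] rect [ 432.3 -251.9   35.8   35.    35.3] pca deg 2.2
stoutcap both 466 mean [ 433.3 -252.6] rect [ 432.7 -253.1   35.7   37.1   38.5] pca deg 171.4
slimcap top 144 mean [442.5 263.7] rect [443.4 264.5  28.5  24.2  50.8] pca deg 79.1
slimcap scene 130 mean [443.3 265.8] rect [441.6 265.4  25.9  25.1  26.9] pca deg 87.3
slimcap both 274 mean [442.9 264.7] rect [442.6 265.   26.8  26.8  37.1] pca deg 80.2
brush top 555 mean [439.8 -92. ] rect [438.2 -96.3 218.  224.2  63.5] pca deg 157.4
brush scene 366 mean [449.8 -87.8] rect [473.9 -63.  121.2 187.6  53.1] pca deg -20.1
brush both 921 mean [443.8 -90.3] rect [438.2 -96.3 218.  224.2  63.5] pca deg 159.0
brushhead top 73 mean [ 480.1 -110.4] rect [445.4 -
[... 1130 characters left out ...]
ray scene 817 mean [628.3 240. ] rect [625.7 237.7 112.3 220.5   5.8] pca deg 96.5
tray both 1488 mean [627.6 238.4] rect [626.5 236.5 112.7 222.5   5.5] pca deg 96.0
tumbler top 244 mean [524.2 453.4] rect [524.  450.7  70.6  70.3  39. ] pca deg -103.2
tumbler scene 303 mean [522.7 453.6] rect [523.  452.6  70.8  71.9  73.7] pca deg -41.0
tumbler both 547 mean [523.3 453.5] rect [523.4 451.8  71.8  72.6  64. ] pca deg -56.5
egg top 725 mean [ 526.8 -454.6] rect [ 527.6 -459.2   61.4   61.9   39. ] pca deg -162.0
egg scene 503 mean [ 534.1 -451.7] rect [ 531.9 -455.7   53.2   58.6   37.4] pca deg -44.4
egg both 1228 mean [ 529.8 -453.4] rect [ 528.2 -458.8   62.8   61.9   37.6] pca deg 168.8
```

The top view (+x up, +y left) shows the tray at px (219,208), the box at (320,197) with its divider at column 325 (wide bay on the +y side), and the rack at (433,205). It also shows the soap at (278,289), the brush from (347,321) to its head at (378,257), the stout bottle at (440,293) and the slim one at (195,287). The scene view agrees.

```bash
cat >> h.py <<'E'
def plan(x,y,z,psi):
    s=manip.state(); R=np.array(s['eef_rot']); p=np.array(s['eef_pos']); d=np.array([x,y,z])-p
    cur=np.degrees(np.arctan2(R[1,0],R[0,0])); sp=(cur-psi+180)%360-180
    print('to',(x,y,z,psi),'t/x,y,z cm',np.round(100*(R.T@d),2),'spin',round(sp,1),'psi now',round(cur,1),'p',np.round(p,4),'j7',round(s['joint_pos'][6],1),'t',round(s['t'],1),'g',round(s['gripper_width'],3),'f',round(s['gripper_force'],1),'F',np.round(s['contact_force'],1))
E
python3 - <<'E'
from h import *
from scipy.optimize import minimize
for n in ('top','scene'):
    S=np.load(n+'0.npz')['P'].reshape(-1,3)
    q=S[(S[:,0]>.53)&(S[:,0]<.64)&(abs(S[:,1])<.1)&(S[:,2]>.035)&(S[:,2]<.056)]
    for yaw in (-2.,-3.,-4.):
        a=np.radians(yaw); e=np.array([[np.cos(a),np.sin(a)],[-np.sin(a),np.cos(a)]]); r=q[:,:2]@e.T
        h=np.histogram(r[:,1],bins=np.arange(-.09,.09,.004)); k=h[0]>25
        hx=np.histogram(r[:,0],bins=np.arange(.53,.65,.004))
        print(n,yaw,'pct x',np.round(np.percentile(r[:,0],[.5,2]),4),'y',np.round(np.percentile(r[:,1],[.5,2,98,99.5]),4),'peaks y',[(round(b,3),c) for b,c in zip(h[1],h[0]) if c>25])
        print([(round(b,3),int(c)) for b,c in zip(hx[1],hx[0]) if c>30])
    S3=np.load(n+'0.npz')['P']; mm=manip.trace('toothbrush',n)[0]['mask']; m=cv2.erode(mm.astype(np.uint8),np.ones((2,2)))>0
    q=S3[m]; q=q[(q[:,2]>.006)&(q[:,2]<.03)]; xy=q[:,:2]; c=xy.mean(0);u=np.linalg.svd(xy-c)[2][0]; u=u*np.sign(u[0]); t=(xy-c)@u
    print('brush ang',np.degrees(np.arctan2(u[1],u[0])),'mid',c+u*(t.min()+t.max())/2,'len',np.ptp(t),'com pt',c+u*((t.min()+t.max())/2-.02))
plan(.4335,-.253,.164,87)
E
```

```text
top -2.0 pct x [0.5534 0.5542] y [-0.0469 -0.0466  0.0966  0.0973] peaks y [(np.float64(-0.046), np.int64(67)), (np.float64(0.01), np.int64(49))]
[(np.float64(0.554), 79), (np.float64(0.558), 104)]
top -3.0 pct x [0.5529 0.5535] y [-0.0365 -0.036   0.1066  0.1074] peaks y [(np.float64(-0.038), np.int64(46)), (np.float64(-0.034), np.int64(44)), (np.float64(0.022), np.int64(50))]
[(np.float64(0.554), 95), (np.float64(0.558), 88)]
top -4.0 pct x [0.5522 0.5527] y [-0.0261 -0.0258  0.1173  0.1177] peaks y [(np.float64(-0.026), np.int64(68)), (np.float64(0.03), np.int64(37)), (np.float64(0.034), np.int64(28))]
[(np.float64(0.554), 113), (np.float64(0.558), 68)]
brush ang -27.238991186596788 mid [ 0.44314241 -0.09249174] len 0.1667477610958118 com pt [ 0.42536031 -0.08333768]
scene -2.0 pct x [0.5535 0.5546] y [-0.0455 -0.0446  0.0978  0.0985] peaks y [(np.float64(-0.046), np.int64(63)), (np.float64(-0.042), np.int64(66)), (np.float64(0.01), np.int64(27)), (np.float64(0.014), np.int64(58))]
[(np.float64(0.554), 105), (np.float64(0.558), 226)]
scene -3.0 pct x [0.5537 0.5541] y [-0.0347 -0.0341  0.1082  0.1088] peaks y [(np.float64(-0.034), np.int64(107)), (np.float64(0.022), np.int64(50)), (np.float64(0.026), np.int64(34))]
[(np.float64(0.554), 128), (np.float64(0.558), 206)]
scene -4.0 pct x [0.5527 0.5535] y [-0.0244 -0.0236  0.1186  0.1192] peaks y [(np.float64(-0.026), np.int64(43)), (np.float64(-0.022), np.int64(87)), (np.float64(0.034), np.int64(71))]
[(np.float64(0.554), 187), (np.float64(0.558), 133)]
brush ang -27.086407005691875 mid [ 0.44676303 -0.08927567] len 0.1700598748313356 com pt [ 0.42895662 -0.080169  ]
to (0.4335, -0.253, 0.164, 87) t/x,y,z cm [ 31.98 -23.82   6.97] spin -66.8 psi now 20.2 p [ 0.2154 -0.5867  0.2337] j7 -4.7 t 1.1 g 1.0 f 0.0 F [-0.1 -0.9 -0.1]
```

apply_moves --commands '[{"tx":6.4,"ty":-4.8,"tz":1,"spin":-10,"jaw":1},{"tx":11,"ty":-8.5,"tz":2,"spin":-20,"jaw":1},{"tx":15.6,"ty":-12,"tz":3,"spin":-30,"jaw":1},{"tx":20,"ty":-15.5,"tz":4,"spin":-40,"jaw":1},{"tx":24,"ty":-18,"tz":5,"spin":-50,"jaw":1}]'

```text
t: 1.72
eef_pos: [0.3796, -0.3331, 0.1838]
eef_rot: [[0.333, 0.943, 0.001], [0.943, -0.333, -0.001], [-0.0, 0.001, -1.0]]
contact_force: [-0.3, -0.0, 0.5]
gripper_width: 1.0
gripper_force: 0.0
```

```bash
python3 -c "
from h import *
plan(.4335,-.253,.164,87)"
```

```text
to (0.4335, -0.253, 0.164, 87) t/x,y,z cm [9.35 2.41 1.98] spin -16.5 psi now 70.5 p [ 0.3796 -0.3331  0.1838] j7 10.5 t 1.7 g 1.0 f 0.0 F [-0.3 -0.   0.5]
```

apply_moves --commands '[{"tx":5,"ty":1.3,"tz":1,"spin":-9,"jaw":1},{"tx":9.35,"ty":2.4,"tz":2,"spin":-16.5,"jaw":1},{"tx":9.35,"ty":2.4,"tz":2,"spin":-16.5,"jaw":1},{"tx":9.35,"ty":2.4,"tz":2,"spin":-16.5,"jaw":1}]'

```text
t: 2.22
eef_pos: [0.4326, -0.2559, 0.1637]
eef_rot: [[0.06, 0.998, -0.0], [0.998, -0.06, -0.0], [-0.0, -0.0, -1.0]]
contact_force: [0.3, -1.0, -0.2]
gripper_width: 1.001
gripper_force: 0.0
```

```bash
python3 -c "
from h import *
plan(.4335,-.253,.064,87)"
```

```text
to (0.4335, -0.253, 0.064, 87) t/x,y,z cm [0.3  0.07 9.97] spin -0.4 psi now 86.6 p [ 0.4326 -0.2559  0.1637] j7 13.3 t 2.2 g 1.001 f 0.0 F [ 0.3 -1.  -0.2]
```

apply_moves --commands '[{"tx":0.3,"ty":0.1,"tz":4,"jaw":1},{"tx":0.3,"ty":0.1,"tz":8,"jaw":1},{"tx":0.3,"ty":0.1,"tz":10,"jaw":1},{"tx":0.3,"ty":0.1,"tz":10,"jaw":1},{"tx":0.3,"ty":0.1,"tz":10,"jaw":0.2}]' --newtons 15

```text
schema error: expected keys tx, ty, tz, spin, jaw
```

apply_moves --commands '[{"jaw":-0.5},{"jaw":-0.5},{"jaw":-0.5},{"jaw":-0.5},{"jaw":-0.5}]' --newtons 15

```text
schema error: expected keys tx, ty, tz, spin, jaw
```

apply_moves --commands '[{"tx":0.3,"ty":0.1,"tz":4,"spin":0,"jaw":1},{"tx":0.3,"ty":0.1,"tz":8,"spin":0,"jaw":1},{"tx":0.3,"ty":0.1,"tz":10,"spin":0,"jaw":1},{"tx":0.3,"ty":0.1,"tz":10,"spin":0,"jaw":1},{"tx":0.3,"ty":0.1,"tz":10,"spin":0,"jaw":0.2}]' --newtons 15

```text
t: 2.85
eef_pos: [0.4343, -0.2535, 0.0646]
eef_rot: [[0.06, 0.998, 0.001], [0.998, -0.06, -0.001], [-0.001, 0.001, -1.0]]
contact_force: [0.6, 0.3, 0.1]
gripper_width: 0.92
gripper_force: 0.0
```

apply_moves --commands '[{"tx":0,"ty":0,"tz":0,"spin":0,"jaw":-0.5},{"tx":0,"ty":0,"tz":0,"spin":0,"jaw":-0.5},{"tx":0,"ty":0,"tz":0,"spin":0,"jaw":-0.5},{"tx":0,"ty":0,"tz":0,"spin":0,"jaw":-0.5},{"tx":0,"ty":0,"tz":0,"spin":0,"jaw":-0.5}]' --newtons 15

```text
t: 3.48
eef_pos: [0.4341, -0.2526, 0.0642]
eef_rot: [[0.058, 0.998, 0.0], [0.998, -0.058, -0.001], [-0.001, 0.0, -1.0]]
contact_force: [-2.7, 0.1, 6.3]
gripper_width: 0.635
gripper_force: 15.0
```

```bash
python3 -c "
from h import *
plan(.604,.033,.17,87)"
```

```text
to (0.604, 0.033, 0.17, 87) t/x,y,z cm [ 29.49  15.3  -10.6 ] spin -0.4 psi now 86.6 p [ 0.4341 -0.2526  0.0642] j7 8.2 t 3.5 g 0.635 f 15.0 F [-2.7  0.1  6.3]
```

apply_moves --commands '[{"tx":0,"ty":0,"tz":-3,"spin":0,"jaw":-0.5},{"tx":0,"ty":0,"tz":-7,"spin":0,"jaw":-0.5},{"tx":1,"ty":0.5,"tz":-10.5,"spin":0,"jaw":-0.5},{"tx":4,"ty":2,"tz":-10.5,"spin":0,"jaw":-0.5},{"tx":8,"ty":4,"tz":-10.5,"spin":0,"jaw":-0.5}]'

```text
t: 4.1
eef_pos: [0.4789, -0.175, 0.1691]
eef_rot: [[0.061, 0.998, 0.001], [0.998, -0.061, -0.001], [-0.001, 0.001, -1.0]]
contact_force: [0.3, -0.7, -1.6]
gripper_width: 0.638
gripper_force: 15.0
```

apply_moves --commands '[{"tx":5,"ty":2.6,"tz":0,"spin":0,"jaw":-0.5},{"tx":10,"ty":5.2,"tz":0,"spin":0,"jaw":-0.5},{"tx":15,"ty":8,"tz":0,"spin":0,"jaw":-0.5},{"tx":19,"ty":10,"tz":0,"spin":0,"jaw":-0.5},{"tx":21.5,"ty":11.3,"tz":0,"spin":0,"jaw":-0.5}]'

```text
t: 4.72
eef_pos: [0.6046, 0.0362, 0.1682]
eef_rot: [[0.056, 0.998, -0.0], [0.998, -0.056, 0.001], [0.001, -0.0, -1.0]]
contact_force: [-0.4, 0.0, -1.4]
gripper_width: 0.638
gripper_force: 15.0
```

apply_moves --commands '[{"tx":0,"ty":0,"tz":0,"spin":0,"jaw":-0.5},{"tx":0,"ty":0,"tz":0,"spin":0,"jaw":-0.5},{"tx":0,"ty":0,"tz":0,"spin":0,"jaw":-0.5}]'

```text
t: 5.1
eef_pos: [0.6036, 0.0317, 0.1685]
eef_rot: [[0.06, 0.998, -0.0], [0.998, -0.06, -0.001], [-0.001, -0.0, -1.0]]
contact_force: [0.3, -0.8, -2.3]
gripper_width: 0.637
gripper_force: 15.0
```

Run:
```python
from h import *
plan(.604,.033,.068,87)
for n in ('top','scene'):
    c,P=look(n,n+'1.png'); q=P.reshape(-1,3)
    k=q[(np.hypot(q[:,0]-.604,q[:,1]-.033)<.08)&(q[:,2]>.05)&(q[:,2]<.16)]
    print(n,len(k),np.round(np.percentile(k,[1,50,99],axis=0),3).tolist() if len(k) else '')
```

```text
to (0.604, 0.033, 0.068, 87) t/x,y,z cm [ 0.14  0.03 10.05] spin -0.4 psi now 86.6 p [0.6036 0.0317 0.1685] j7 -23.5 t 5.1 g 0.637 f 15.0 F [ 0.3 -0.8 -2.3]
top 0 
scene 201 [[0.56, -0.027, 0.05], [0.63, 0.041, 0.052], [0.669, 0.078, 0.128]]
```

View pics/scene1.png

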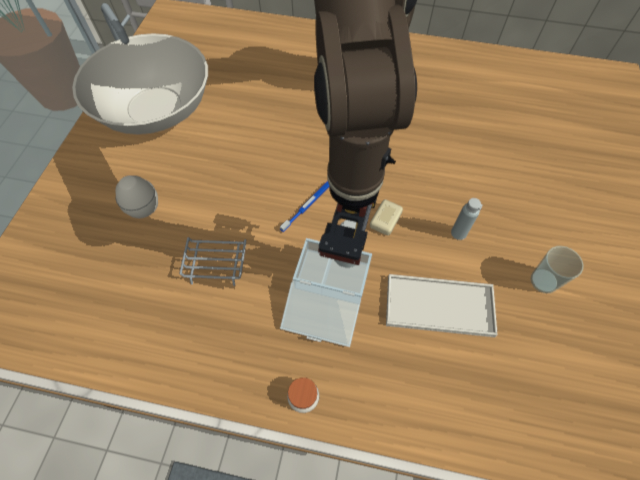

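The scene picture shows the gripper (345,240) over the wide bay, with the bottle held beneath it. I'll lower it.

apply_moves --commands '[{"tx":0.1,"ty":0,"tz":3,"spin":0,"jaw":-0.5},{"tx":0.1,"ty":0,"tz":6,"spin":0,"jaw":-0.5},{"tx":0.1,"ty":0,"tz":8.5,"spin":0,"jaw":-0.5},{"tx":0.1,"ty":0,"tz":9.8,"spin":0,"jaw":-0.5},{"tx":0.1,"ty":0,"tz":10.1,"spin":0,"jaw":-0.5}]'

```text
t: 5.82
eef_pos: [0.6038, 0.0339, 0.0672]
eef_rot: [[0.059, 0.998, -0.001], [0.998, -0.059, -0.0], [-0.0, -0.001, -1.0]]
contact_force: [-3.1, -0.8, 6.4]
gripper_width: 0.634
gripper_force: 15.0
```

apply_moves --commands '[{"tx":0,"ty":0,"tz":0,"spin":0,"jaw":-0.5},{"tx":0,"ty":0,"tz":0,"spin":0,"jaw":-0.5}]'

```text
t: 6.08
eef_pos: [0.6048, 0.0343, 0.0686]
eef_rot: [[0.058, 0.998, 0.002], [0.998, -0.058, 0.0], [0.0, 0.002, -1.0]]
contact_force: [-0.4, -0.6, -1.6]
gripper_width: 0.638
gripper_force: 15.0
```

apply_moves --commands '[{"tx":0,"ty":0,"tz":0.1,"spin":0,"jaw":0.6},{"tx":0,"ty":0,"tz":0.1,"spin":0,"jaw":0.6},{"tx":0,"ty":0,"tz":0.1,"spin":0,"jaw":0.6},{"tx":0,"ty":0,"tz":-3,"spin":0,"jaw":0.6},{"tx":0,"ty":0,"tz":-8,"spin":0,"jaw":0.6}]'

```text
t: 6.7
eef_pos: [0.6029, 0.0341, 0.1471]
eef_rot: [[0.058, 0.998, -0.004], [0.998, -0.058, -0.0], [-0.0, -0.004, -1.0]]
contact_force: [1.3, 0.3, 0.2]
gripper_width: 0.799
gripper_force: 0.0
```

```bash
python3 -c "
from h import *
plan(.443,.265,.18,87)"
```

```text
to (0.443, 0.265, 0.18, 87) t/x,y,z cm [ 22.12 -17.32  -3.24] spin -0.3 psi now 86.7 p [0.6029 0.0341 0.1471] j7 -24.3 t 6.7 g 0.799 f 0.0 F [1.3 0.3 0.2]
```

apply_moves --commands '[{"tx":1,"ty":-0.8,"tz":-3.2,"spin":0,"jaw":0.6},{"tx":6,"ty":-4.7,"tz":-3.2,"spin":0,"jaw":0.6},{"tx":11,"ty":-8.6,"tz":-3.2,"spin":0,"jaw":0.6},{"tx":16,"ty":-12.5,"tz":-3.2,"spin":0,"jaw":0.6},{"tx":20,"ty":-15.7,"tz":-3.2,"spin":0,"jaw":0.6}]'

```text
t: 7.32
eef_pos: [0.4576, 0.245, 0.1801]
eef_rot: [[0.057, 0.998, 0.001], [0.998, -0.057, 0.0], [0.001, 0.001, -1.0]]
contact_force: [1.6, 0.0, -0.0]
gripper_width: 0.798
gripper_force: 0.0
```

apply_moves --commands '[{"tx":2.1,"ty":-1.6,"tz":0,"spin":0,"jaw":0.6},{"tx":2.1,"ty":-1.6,"tz":0,"spin":0,"jaw":0.6},{"tx":2.1,"ty":-1.6,"tz":0,"spin":0,"jaw":0.6},{"tx":2.1,"ty":-1.6,"tz":0,"spin":0,"jaw":0.6}]'

```text
t: 7.82
eef_pos: [0.4453, 0.2636, 0.1795]
eef_rot: [[0.061, 0.998, 0.0], [0.998, -0.061, -0.001], [-0.001, 0.0, -1.0]]
contact_force: [1.1, -0.1, -0.4]
gripper_width: 0.801
gripper_force: 0.0
```

```bash
python3 -c "
from h import *
plan(.443,.265,.072,87)
c,P=look('scene','s2.png'); q=P.reshape(-1,3)
k=q[(q[:,0]>.56)&(q[:,0]<.65)&(abs(q[:,1]-.033)<.06)&(q[:,2]>.058)&(q[:,2]<.13)]; k2=k[k[:,2]>.1]
print(len(k),np.round(np.percentile(k,[1,50,99],axis=0),3).tolist(),np.round(np.percentile(k2,[1,50,99],axis=0),3).tolist(),len(k2))"
```

```text
to (0.443, 0.265, 0.072, 87) t/x,y,z cm [ 0.14 -0.23 10.75] spin -0.5 psi now 86.5 p [0.4453 0.2636 0.1795] j7 -51.9 t 7.8 g 0.801 f 0.0 F [ 1.1 -0.1 -0.4]
682 [[0.587, 0.009, 0.059], [0.615, 0.035, 0.089], [0.631, 0.06, 0.11]] [[0.588, 0.018, 0.101], [0.607, 0.034, 0.107], [0.624, 0.05, 0.111]] 268
```

apply_moves --commands '[{"tx":0.1,"ty":-0.2,"tz":4,"spin":0,"jaw":0.6},{"tx":0.1,"ty":-0.2,"tz":8,"spin":0,"jaw":0.6},{"tx":0.1,"ty":-0.2,"tz":10.7,"spin":0,"jaw":0.6},{"tx":0.1,"ty":-0.2,"tz":10.7,"spin":0,"jaw":0.6},{"tx":0.1,"ty":-0.2,"tz":10.7,"spin":0,"jaw":0}]' --newtons 12

```text
t: 8.5
eef_pos: [0.443, 0.2662, 0.0735]
eef_rot: [[0.059, 0.998, 0.001], [0.998, -0.059, 0.001], [0.001, 0.001, -1.0]]
contact_force: [-0.3, 0.4, -0.1]
gripper_width: 0.722
gripper_force: 0.0
```

apply_moves --commands '[{"tx":0,"ty":0,"tz":0,"spin":0,"jaw":-0.7},{"tx":0,"ty":0,"tz":0,"spin":0,"jaw":-0.7},{"tx":0,"ty":0,"tz":0,"spin":0,"jaw":-0.7},{"tx":0,"ty":0,"tz":0,"spin":0,"jaw":-0.7},{"tx":0,"ty":0,"tz":0,"spin":0,"jaw":-0.7}]' --newtons 12

```text
t: 9.12
eef_pos: [0.4426, 0.2663, 0.0731]
eef_rot: [[0.058, 0.998, 0.001], [0.998, -0.058, 0.0], [0.0, 0.001, -1.0]]
contact_force: [-0.2, -1.1, 5.3]
gripper_width: 0.404
gripper_force: 12.0
```

```bash
python3 -c "
from h import *
plan(.600,-.037,.21,87)"
```

```text
to (0.6, -0.037, 0.21, 87) t/x,y,z cm [-29.36  17.49 -13.69] spin -0.3 psi now 86.7 p [0.4426 0.2663 0.0731] j7 -58.4 t 9.1 g 0.404 f 12.0 F [-0.2 -1.1  5.3]
```

apply_moves --commands '[{"tx":0,"ty":0,"tz":-3,"spin":0,"jaw":-0.7},{"tx":0,"ty":0,"tz":-8,"spin":0,"jaw":-0.7},{"tx":0,"ty":0,"tz":-13.7,"spin":0,"jaw":-0.7},{"tx":-3,"ty":1.8,"tz":-13.7,"spin":0,"jaw":-0.7},{"tx":-8,"ty":4.8,"tz":-13.7,"spin":0,"jaw":-0.7}]'

```text
t: 9.75
eef_pos: [0.4856, 0.1844, 0.2106]
eef_rot: [[0.054, 0.999, 0.002], [0.999, -0.054, 0.001], [0.001, 0.002, -1.0]]
contact_force: [1.4, -0.2, -0.1]
gripper_width: 0.404
gripper_force: 12.0
```

apply_moves --commands '[{"tx":-5,"ty":3,"tz":0,"spin":0,"jaw":-0.7},{"tx":-10,"ty":6,"tz":0,"spin":0,"jaw":-0.7},{"tx":-15,"ty":9,"tz":0,"spin":0,"jaw":-0.7},{"tx":-19,"ty":11.4,"tz":0,"spin":0,"jaw":-0.7},{"tx":-21.3,"ty":12.7,"tz":0,"spin":0,"jaw":-0.7}]'

```text
t: 10.38
eef_pos: [0.6004, -0.0398, 0.2089]
eef_rot: [[0.061, 0.998, -0.001], [0.998, -0.061, -0.001], [-0.001, -0.001, -1.0]]
contact_force: [-0.4, 0.9, -0.4]
gripper_width: 0.405
gripper_force: 12.0
```

apply_moves --commands '[{"tx":0,"ty":0,"tz":0,"spin":0,"jaw":-0.7},{"tx":0,"ty":0,"tz":0,"spin":0,"jaw":-0.7},{"tx":0,"ty":0,"tz":0,"spin":0,"jaw":-0.7}]'

```text
t: 10.75
eef_pos: [0.5995, -0.0349, 0.2097]
eef_rot: [[0.056, 0.998, -0.0], [0.998, -0.056, 0.0], [0.0, -0.0, -1.0]]
contact_force: [-0.7, 0.2, -0.1]
gripper_width: 0.407
gripper_force: 12.0
```

```bash
python3 -c "
from h import *
plan(.600,-.037,.0765,87)"
```

```text
to (0.6, -0.037, 0.0765, 87) t/x,y,z cm [-0.21  0.06 13.32] spin -0.2 psi now 86.8 p [ 0.5995 -0.0349  0.2097] j7 -14.9 t 10.8 g 0.407 f 12.0 F [-0.7  0.2 -0.1]
```

apply_moves --commands '[{"tx":-0.2,"ty":0,"tz":4.5,"spin":0,"jaw":-0.7},{"tx":-0.2,"ty":0,"tz":8.5,"spin":0,"jaw":-0.7},{"tx":-0.2,"ty":0,"tz":11.5,"spin":0,"jaw":-0.7},{"tx":-0.2,"ty":0,"tz":13,"spin":0,"jaw":-0.7},{"tx":-0.2,"ty":0,"tz":13.3,"spin":0,"jaw":-0.7}]'

```text
t: 11.38
eef_pos: [0.5996, -0.0379, 0.0763]
eef_rot: [[0.057, 0.998, -0.001], [0.998, -0.057, 0.0], [0.0, -0.001, -1.0]]
contact_force: [0.1, -0.1, -0.7]
gripper_width: 0.401
gripper_force: 12.0
```

apply_moves --commands '[{"tx":0,"ty":0,"tz":0,"spin":0,"jaw":-0.7},{"tx":0,"ty":0,"tz":0,"spin":0,"jaw":-0.7}]'

```text
t: 11.62
eef_pos: [0.6007, -0.0385, 0.0779]
eef_rot: [[0.058, 0.998, 0.002], [0.998, -0.058, -0.0], [0.0, 0.002, -1.0]]
contact_force: [-0.0, 0.3, 0.4]
gripper_width: 0.404
gripper_force: 12.0
```

apply_moves --commands '[{"tx":0,"ty":0,"tz":0.1,"spin":0,"jaw":-0.7},{"tx":0,"ty":0,"tz":0.15,"spin":0,"jaw":0.2},{"tx":0,"ty":0,"tz":0.1,"spin":0,"jaw":0.2},{"tx":0,"ty":0,"tz":0.1,"spin":0,"jaw":0.2},{"tx":0,"ty":0,"tz":-3,"spin":0,"jaw":0.2}]'

```text
t: 12.25
eef_pos: [0.5982, -0.0387, 0.1049]
eef_rot: [[0.058, 0.998, -0.005], [0.998, -0.058, 0.0], [-0.0, -0.005, -1.0]]
contact_force: [-0.1, 0.5, 1.5]
gripper_width: 0.599
gripper_force: 0.0
```

apply_moves --commands '[{"tx":0,"ty":0,"tz":-6,"spin":0,"jaw":0.2},{"tx":0,"ty":0,"tz":-9,"spin":0,"jaw":0.5}]'

```text
t: 12.5
eef_pos: [0.6009, -0.0383, 0.1998]
eef_rot: [[0.058, 0.998, 0.003], [0.998, -0.058, -0.0], [0.0, 0.003, -1.0]]
contact_force: [-0.4, -0.7, -0.1]
gripper_width: 0.678
gripper_force: 0.0
```

```bash
python3 -c "
from h import *
plan(.442,.0963,.15,163)"
```

```text
to (0.442, 0.0963, 0.15, 163) t/x,y,z cm [ 12.52 -16.66   4.92] spin -76.3 psi now 86.7 p [ 0.6009 -0.0383  0.1998] j7 -15.1 t 12.5 g 0.678 f 0.0 F [-0.4 -0.7 -0.1]
```

apply_moves --commands '[{"tx":2,"ty":-3,"tz":0,"spin":-10,"jaw":0.8},{"tx":5,"ty":-7,"tz":0,"spin":-20,"jaw":0.8},{"tx":8,"ty":-11,"tz":1,"spin":-30,"jaw":0.8},{"tx":11,"ty":-14,"tz":3,"spin":-40,"jaw":0.8},{"tx":12.5,"ty":-16.7,"tz":5,"spin":-50,"jaw":0.8}]'

```text
t: 13.12
eef_pos: [0.4394, 0.0975, 0.1466]
eef_rot: [[-0.732, 0.681, 0.001], [0.681, 0.732, 0.0], [-0.001, 0.001, -1.0]]
contact_force: [1.2, 0.0, -0.7]
gripper_width: 0.9
gripper_force: 0.0
```

apply_moves --commands '[{"tx":0,"ty":0,"tz":0,"spin":-10,"jaw":0.8},{"tx":0,"ty":0,"tz":0,"spin":-20,"jaw":0.8},{"tx":0,"ty":0,"tz":0,"spin":-26,"jaw":0.8},{"tx":0,"ty":0,"tz":0,"spin":-26,"jaw":0.8},{"tx":0,"ty":0,"tz":0,"spin":-26,"jaw":0.8}]'

```text
t: 13.75
eef_pos: [0.4405, 0.0958, 0.1467]
eef_rot: [[-0.954, 0.301, 0.0], [0.301, 0.954, -0.0], [-0.0, 0.0, -1.0]]
contact_force: [0.6, 0.5, -0.1]
gripper_width: 0.903
gripper_force: 0.0
```

```bash
python3 -c "
from h import *
plan(.442,.0963,.0145,163)
c,P=look('scene','s3.png'); q=P.reshape(-1,3)
k=q[(q[:,0]>.55)&(q[:,0]<.65)&(abs(q[:,1]+.037)<.045)&(q[:,2]>.115)&(q[:,2]<.15)]
print(len(k),np.round(np.percentile(k,[1,50,99],axis=0),3).tolist())"
```

```text
to (0.442, 0.0963, 0.0145, 163) t/x,y,z cm [-0.13  0.09 13.22] spin -0.5 psi now 162.5 p [0.4405 0.0958 0.1467] j7 36.6 t 13.8 g 0.903 f 0.0 F [ 0.6  0.5 -0.1]
165 [[0.588, -0.051, 0.116], [0.602, -0.038, 0.127], [0.612, -0.024, 0.131]]
```

View pics/s3.png

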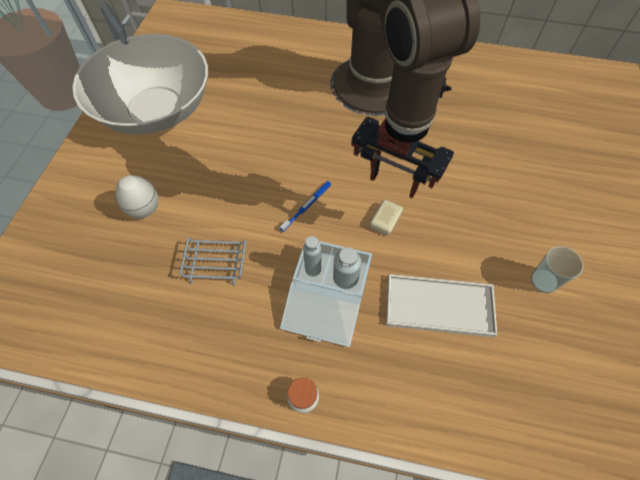

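Both bottles stand upright in their bays: the slim one at (312,257) and the stout one at (346,267). The gripper hovers over the soap, which is still at (387,217). Next is the soap.

apply_moves --commands '[{"tx":-0.1,"ty":0.1,"tz":5,"spin":0,"jaw":0.8},{"tx":-0.1,"ty":0.1,"tz":9.5,"spin":0,"jaw":0.8},{"tx":-0.1,"ty":0.1,"tz":12,"spin":0,"jaw":0.8},{"tx":-0.1,"ty":0.1,"tz":13,"spin":0,"jaw":0.8},{"tx":-0.1,"ty":0.1,"tz":13.2,"spin":0,"jaw":0.8}]' --newtons 12

```text
t: 14.42
eef_pos: [0.4418, 0.0968, 0.0147]
eef_rot: [[-0.954, 0.298, -0.0], [0.298, 0.954, 0.0], [0.0, -0.0, -1.0]]
contact_force: [0.7, 0.6, 0.5]
gripper_width: 0.897
gripper_force: 0.0
```

apply_moves --commands '[{"tx":0,"ty":0,"tz":0,"spin":0,"jaw":0},{"tx":0,"ty":0,"tz":0,"spin":0,"jaw":0},{"tx":0,"ty":0,"tz":0,"spin":0,"jaw":0},{"tx":0,"ty":0,"tz":0,"spin":0,"jaw":0},{"tx":0,"ty":0,"tz":0,"spin":0,"jaw":0}]' --newtons 12

```text
t: 15.05
eef_pos: [0.4421, 0.0965, 0.0152]
eef_rot: [[-0.954, 0.298, 0.001], [0.298, 0.954, -0.0], [-0.001, 0.0, -1.0]]
contact_force: [-0.8, -1.4, 6.7]
gripper_width: 0.592
gripper_force: 12.0
```

```bash
python3 -c "
from h import *
plan(.628,-.249,.20,99.7)"
```

```text
to (0.628, -0.249, 0.2, 99.7) t/x,y,z cm [-28.07 -27.43 -18.45] spin 62.9 psi now 162.6 p [0.4421 0.0965 0.0152] j7 23.0 t 15.1 g 0.592 f 12.0 F [-0.8 -1.4  6.7]
```

apply_moves --commands '[{"tx":0,"ty":0,"tz":-4,"spin":0,"jaw":0},{"tx":0,"ty":0,"tz":-10,"spin":0,"jaw":0},{"tx":0,"ty":0,"tz":-16,"spin":8,"jaw":0},{"tx":-2,"ty":-2,"tz":-18.5,"spin":16,"jaw":0},{"tx":-5,"ty":-5,"tz":-18.5,"spin":24,"jaw":0}]'

```text
t: 15.68
eef_pos: [0.4758, 0.0342, 0.2023]
eef_rot: [[-0.749, 0.662, 0.005], [0.662, 0.749, -0.001], [-0.004, 0.003, -1.0]]
contact_force: [0.0, -0.6, -1.3]
gripper_width: 0.591
gripper_force: 12.0
```

```bash
python3 -c "
from h import *
plan(.628,-.249,.20,99.7)"
```

```text
to (0.628, -0.249, 0.2, 99.7) t/x,y,z cm [-30.16 -11.13   0.33] spin 38.8 psi now 138.5 p [0.4758 0.0342 0.2023] j7 26.3 t 15.7 g 0.591 f 12.0 F [ 0.  -0.6 -1.3]
```

apply_moves --commands '[{"tx":-5,"ty":-1.9,"tz":0,"spin":8,"jaw":0},{"tx":-10,"ty":-3.8,"tz":0,"spin":16,"jaw":0},{"tx":-15.5,"ty":-5.8,"tz":0,"spin":24,"jaw":0},{"tx":-21,"ty":-7.8,"tz":0,"spin":32,"jaw":0},{"tx":-26,"ty":-9.6,"tz":0,"spin":38.8,"jaw":0}]'

```text
t: 16.3
eef_pos: [0.6067, -0.2121, 0.1993]
eef_rot: [[-0.166, 0.986, -0.001], [0.986, 0.166, -0.0], [-0.0, -0.001, -1.0]]
contact_force: [0.9, -0.3, -1.7]
gripper_width: 0.592
gripper_force: 12.0
```

```bash
python3 -c "
from h import *
plan(.628,-.249,.12,99.7)"
```

```text
to (0.628, -0.249, 0.12, 99.7) t/x,y,z cm [-4.    1.49  7.93] spin -0.1 psi now 99.6 p [ 0.6067 -0.2121  0.1993] j7 13.0 t 16.3 g 0.592 f 12.0 F [ 0.9 -0.3 -1.7]
```

apply_moves --commands '[{"tx":-2.5,"ty":1,"tz":1,"spin":0,"jaw":0},{"tx":-4,"ty":1.5,"tz":4,"spin":0,"jaw":0},{"tx":-4,"ty":1.5,"tz":8,"spin":0,"jaw":0},{"tx":-4,"ty":1.5,"tz":8,"spin":0,"jaw":0},{"tx":-4,"ty":1.5,"tz":8,"spin":0,"jaw":0}]'

```text
t: 16.92
eef_pos: [0.6285, -0.2464, 0.1209]
eef_rot: [[-0.172, 0.985, 0.001], [0.985, 0.172, 0.0], [-0.0, 0.001, -1.0]]
contact_force: [0.4, -0.5, 0.1]
gripper_width: 0.59
gripper_force: 12.0
```

```bash
python3 -c "
from h import *
plan(.628,-.249,.0395,99.7)
c,P=look('scene','s4.png')
for r in manip.trace('soap','scene')[:1]:
  q=P[r['mask']]; print(r['confidence'],np.round(np.percentile(q,[2,50,98],axis=0),3).tolist(),cv2.minAreaRect((q[:,:2]*1000).astype(np.float32)))"
```

```text
to (0.628, -0.249, 0.0395, 99.7) t/x,y,z cm [-0.25 -0.1   8.14] spin 0.2 psi now 99.9 p [ 0.6285 -0.2464  0.1209] j7 13.9 t 16.9 g 0.59 f 12.0 F [ 0.4 -0.5  0.1]
0.71 [[0.578, -0.316, -0.002], [0.644, -0.212, 0.022], [0.68, -0.181, 0.038]] ((816.24169921875, -131.88153076171875), (517.6769409179688, 150.35394287109375), 32.136112213134766)
```

apply_moves --commands '[{"tx":-0.2,"ty":0,"tz":3,"spin":0,"jaw":0},{"tx":-0.2,"ty":0,"tz":6,"spin":0,"jaw":0},{"tx":-0.2,"ty":0,"tz":7.5,"spin":0,"jaw":0},{"tx":-0.2,"ty":0,"tz":8.1,"spin":0,"jaw":0},{"tx":-0.2,"ty":0,"tz":8.1,"spin":0,"jaw":0}]'

```text
t: 17.65
eef_pos: [0.629, -0.2488, 0.0397]
eef_rot: [[-0.171, 0.985, 0.001], [0.985, 0.171, -0.0], [-0.001, 0.001, -1.0]]
contact_force: [-0.5, -0.9, -1.1]
gripper_width: 0.591
gripper_force: 12.0
```

apply_moves --commands '[{"tx":0,"ty":0,"tz":0,"spin":0,"jaw":0},{"tx":0,"ty":0,"tz":0,"spin":0,"jaw":0}]'

```text
t: 17.9
eef_pos: [0.6287, -0.2488, 0.0394]
eef_rot: [[-0.171, 0.985, 0.001], [0.985, 0.171, -0.0], [-0.001, 0.001, -1.0]]
contact_force: [0.8, -0.1, -0.8]
gripper_width: 0.592
gripper_force: 12.0
```

apply_moves --commands '[{"tx":0,"ty":0,"tz":0.1,"spin":0,"jaw":0},{"tx":0,"ty":0,"tz":0.1,"spin":0,"jaw":0.55},{"tx":0,"ty":0,"tz":0,"spin":0,"jaw":0.55},{"tx":0,"ty":0,"tz":0,"spin":0,"jaw":0.55},{"tx":0,"ty":0,"tz":-3,"spin":0,"jaw":0.55}]'

```text
t: 18.52
eef_pos: [0.6265, -0.2483, 0.0665]
eef_rot: [[-0.171, 0.985, -0.005], [0.985, 0.171, 0.002], [0.002, -0.004, -1.0]]
contact_force: [-0.4, 0.4, 0.6]
gripper_width: 0.775
gripper_force: 0.0
```

apply_moves --commands '[{"tx":0,"ty":0,"tz":-5,"spin":0,"jaw":0.55},{"tx":0,"ty":0,"tz":-10,"spin":0,"jaw":0.3}]'

```text
t: 18.77
eef_pos: [0.628, -0.2486, 0.1697]
eef_rot: [[-0.171, 0.985, -0.001], [0.985, 0.171, 0.0], [0.001, -0.001, -1.0]]
contact_force: [1.2, -0.9, 0.4]
gripper_width: 0.694
gripper_force: 0.0
```

```bash
python3 -c "
from h import *
plan(.4272,-.0818,.12,152.8)"
```

```text
to (0.4272, -0.0818, 0.12, 152.8) t/x,y,z cm [ 19.87 -16.92   4.99] spin -52.9 psi now 99.9 p [ 0.628  -0.2486  0.1697] j7 15.2 t 18.8 g 0.694 f 0.0 F [ 1.2 -0.9  0.4]
```

apply_moves --commands '[{"tx":3,"ty":-3,"tz":0,"spin":-10,"jaw":0},{"tx":7,"ty":-7,"tz":0,"spin":-20,"jaw":0},{"tx":11,"ty":-11,"tz":0,"spin":-30,"jaw":0},{"tx":15,"ty":-14,"tz":1,"spin":-40,"jaw":0},{"tx":19,"ty":-16.5,"tz":2,"spin":-50,"jaw":0}]'

```text
t: 19.4
eef_pos: [0.4318, -0.089, 0.1486]
eef_rot: [[-0.867, 0.498, 0.001], [0.498, 0.867, -0.001], [-0.001, -0.001, -1.0]]
contact_force: [0.9, 1.1, -0.3]
gripper_width: 0.502
gripper_force: 0.0
```

apply_moves --commands '[{"tx":0,"ty":0,"tz":1,"spin":-3,"jaw":0},{"tx":0,"ty":0,"tz":1,"spin":-3,"jaw":0},{"tx":0,"ty":0,"tz":1,"spin":-3,"jaw":0}]'

```text
t: 19.77
eef_pos: [0.4342, -0.0904, 0.1389]
eef_rot: [[-0.889, 0.459, 0.001], [0.459, 0.889, 0.0], [-0.0, 0.001, -1.0]]
contact_force: [-0.3, 0.1, -0.4]
gripper_width: 0.5
gripper_force: 0.0
```

Run:
```python
from h import *
plan(.4272,-.0818,.0135,152.8)
c,P=look('scene','s5.png')
q=P.reshape(-1,3); k=q[(np.hypot(q[:,0]-.628,q[:,1]+.249)<.052)&(q[:,2]>.043)&(q[:,2]<.06)]
print('soap',len(k),np.round(np.percentile(k,[1,50,99],axis=0),3).tolist(),cv2.minAreaRect((k[:,:2]*1000).astype(np.float32)))
for r in manip.trace('toothbrush','scene')[:1]:
  k=P[r['mask']]; k=k[(k[:,2]>.006)&(k[:,2]<.03)]; print(r['confidence'],len(k),cv2.minAreaRect((k[:,:2]*1000).astype(np.float32)))
```

```text
to (0.4272, -0.0818, 0.0135, 152.8) t/x,y,z cm [ 1.02  0.44 12.54] spin -0.1 psi now 152.7 p [ 0.4342 -0.0904  0.1389] j7 52.1 t 19.8 g 0.5 f 0.0 F [-0.3  0.1 -0.4]
soap 803 [[0.601, -0.284, 0.043], [0.631, -0.245, 0.049], [0.657, -0.207, 0.053]] ((628.9022827148438, -246.4421844482422), (51.709861755371094, 77.60641479492188), 12.003125190734863)
0.7 325 ((444.3123779296875, -90.30867767333984), (13.472034454345703, 174.1116180419922), 63.33835220336914)
```

View pics/s5.png

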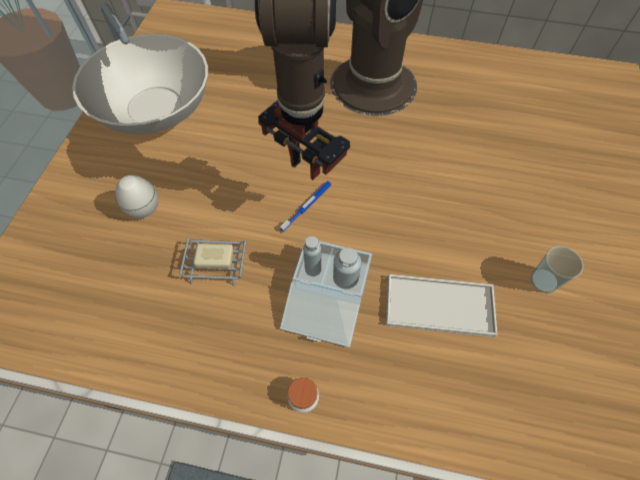

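The soap lies centred on the rack at (214,256). The gripper is over the brush at (305,207).

apply_moves --commands '[{"tx":1,"ty":0.4,"tz":5,"spin":0,"jaw":0},{"tx":1,"ty":0.4,"tz":9,"spin":0,"jaw":0},{"tx":1,"ty":0.4,"tz":11.5,"spin":0,"jaw":0},{"tx":1,"ty":0.4,"tz":12.4,"spin":0,"jaw":0},{"tx":1,"ty":0.4,"tz":12.5,"spin":0,"jaw":0}]' --newtons 10

```text
t: 20.5
eef_pos: [0.4264, -0.0816, 0.0136]
eef_rot: [[-0.89, 0.456, -0.0], [0.456, 0.89, 0.0], [0.0, 0.0, -1.0]]
contact_force: [0.6, 0.0, -0.2]
gripper_width: 0.5
gripper_force: 0.0
```

apply_moves --commands '[{"tx":0,"ty":0,"tz":0,"spin":0,"jaw":-0.9},{"tx":0,"ty":0,"tz":0,"spin":0,"jaw":-0.9},{"tx":0,"ty":0,"tz":0,"spin":0,"jaw":-0.9},{"tx":0,"ty":0,"tz":0,"spin":0,"jaw":-0.9},{"tx":0,"ty":0,"tz":0,"spin":0,"jaw":-0.9}]' --newtons 10

```text
t: 21.12
eef_pos: [0.4263, -0.0818, 0.014]
eef_rot: [[-0.89, 0.456, 0.001], [0.456, 0.89, -0.001], [-0.001, -0.0, -1.0]]
contact_force: [-0.8, -0.2, 6.4]
gripper_width: 0.148
gripper_force: 10.0
```

Run:
```python
from h import *
a=np.radians(95.7); t=np.array([.6265,.2370])
# tool x points towards -brush x (psi 152.8 vs head -27.2); com 20 mm from middle towards +tool x
d=t+.02*np.array([np.cos(a),np.sin(a)]); print(d)
plan(d[0],d[1],.22,95.7)
```

```text
[0.62451361 0.25690111]
to (np.float64(0.6245136050051272), np.float64(0.2569011113992245), 0.22, 95.7) t/x,y,z cm [ -2.19  39.18 -20.6 ] spin 57.1 psi now 152.8 p [ 0.4263 -0.0818  0.014 ] j7 37.6 t 21.1 g 0.148 f 10.0 F [-0.8 -0.2  6.4]
```

apply_moves --commands '[{"tx":0,"ty":0,"tz":-4,"spin":0,"jaw":-0.9},{"tx":0,"ty":0,"tz":-10,"spin":0,"jaw":-0.9},{"tx":0,"ty":0,"tz":-16,"spin":5,"jaw":-0.9},{"tx":0,"ty":3,"tz":-20,"spin":12,"jaw":-0.9},{"tx":0,"ty":8,"tz":-20.5,"spin":20,"jaw":-0.9}]'

```text
t: 21.75
eef_pos: [0.4642, -0.0115, 0.2217]
eef_rot: [[-0.673, 0.739, 0.005], [0.739, 0.673, -0.003], [-0.005, 0.002, -1.0]]
contact_force: [0.8, -0.3, -0.9]
gripper_width: 0.149
gripper_force: 10.0
```

```bash
python3 -c "
from h import *
plan(.6245,.2569,.21,95.7)"
```

```text
to (0.6245, 0.2569, 0.21, 95.7) t/x,y,z cm [ 9.06 29.92  1.18] spin 36.6 psi now 132.3 p [ 0.4642 -0.0115  0.2217] j7 26.8 t 21.8 g 0.149 f 10.0 F [ 0.8 -0.3 -0.9]
```

apply_moves --commands '[{"tx":1.5,"ty":5,"tz":0,"spin":7,"jaw":-0.9},{"tx":3.2,"ty":10.5,"tz":0,"spin":15,"jaw":-0.9},{"tx":4.9,"ty":16,"tz":0,"spin":23,"jaw":-0.9},{"tx":6.5,"ty":21.5,"tz":0,"spin":31,"jaw":-0.9},{"tx":8,"ty":26,"tz":1,"spin":36.5,"jaw":-0.9}]'

```text
t: 22.38
eef_pos: [0.5998, 0.2273, 0.2087]
eef_rot: [[-0.107, 0.994, 0.001], [0.994, 0.107, 0.001], [0.0, 0.001, -1.0]]
contact_force: [1.1, -0.5, -0.7]
gripper_width: 0.148
gripper_force: 10.0
```

```bash
python3 -c "
from h import *
plan(.6245,.2569,.11,95.7)"
```

```text
to (0.6245, 0.2569, 0.11, 95.7) t/x,y,z cm [2.67 2.77 9.87] spin 0.5 psi now 96.2 p [0.5998 0.2273 0.2087] j7 -34.8 t 22.4 g 0.148 f 10.0 F [ 1.1 -0.5 -0.7]
```

apply_moves --commands '[{"tx":1.5,"ty":1.5,"tz":1,"spin":0,"jaw":-0.9},{"tx":2.7,"ty":2.8,"tz":5,"spin":0,"jaw":-0.9},{"tx":2.7,"ty":2.8,"tz":10,"spin":0,"jaw":-0.9},{"tx":2.7,"ty":2.8,"tz":10,"spin":0,"jaw":-0.9},{"tx":2.7,"ty":2.8,"tz":10,"spin":0,"jaw":-0.9}]'

```text
t: 23.0
eef_pos: [0.6242, 0.2554, 0.1102]
eef_rot: [[-0.111, 0.994, 0.001], [0.994, 0.111, 0.001], [0.001, 0.001, -1.0]]
contact_force: [0.1, -0.2, -0.5]
gripper_width: 0.141
gripper_force: 10.0
```

Run:
```python
from h import *
plan(.6245,.2569,.0195,95.7)
c,P=look('scene','s6.png')
for r in manip.trace('toothbrush','scene')[:1]:
  k=P[r['mask']]; k=k[(k[:,2]>.07)&(k[:,2]<.14)]; print(r['confidence'],len(k),cv2.minAreaRect((k[:,:2]*1000).astype(np.float32)),np.percentile(k[:,2],[2,50,98]))
```

```text
to (0.6245, 0.2569, 0.0195, 95.7) t/x,y,z cm [0.14 0.04 9.07] spin 0.6 psi now 96.3 p [0.6242 0.2554 0.1102] j7 -38.8 t 23.0 g 0.141 f 10.0 F [ 0.1 -0.2 -0.5]
0.7 364 ((627.4799194335938, 228.46275329589844), (12.69239330291748, 158.23167419433594), 5.1435866355896) [0.10092142 0.10662564 0.11475279]
```

View pics/s6.png

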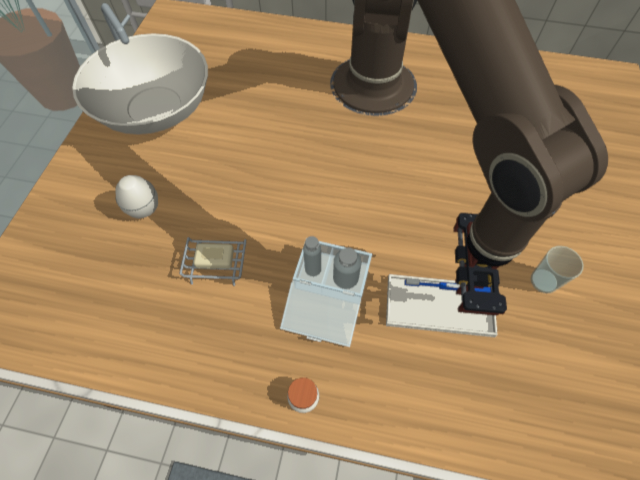

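The brush is held level over the tray, with its head at (410,283). Its measured middle is about y = 0.237, which matches the tray centre. I'll lower it.

apply_moves --commands '[{"tx":0.1,"ty":0,"tz":4,"spin":0,"jaw":-0.9},{"tx":0.1,"ty":0,"tz":7,"spin":0,"jaw":-0.9},{"tx":0.1,"ty":0,"tz":8.5,"spin":0,"jaw":-0.9},{"tx":0.1,"ty":0,"tz":9,"spin":0,"jaw":-0.9},{"tx":0.1,"ty":0,"tz":9.1,"spin":0,"jaw":-0.9}]'

```text
t: 23.72
eef_pos: [0.6243, 0.2564, 0.019]
eef_rot: [[-0.111, 0.994, 0.002], [0.994, 0.111, 0.001], [0.001, 0.002, -1.0]]
contact_force: [-2.7, -0.6, 6.4]
gripper_width: 0.146
gripper_force: 10.0
```

apply_moves --commands '[{"tx":0,"ty":0,"tz":0,"spin":0,"jaw":-0.9},{"tx":0,"ty":0,"tz":0,"spin":0,"jaw":-0.9}]'

```text
t: 23.98
eef_pos: [0.6243, 0.2564, 0.019]
eef_rot: [[-0.111, 0.994, 0.002], [0.994, 0.111, 0.001], [0.0, 0.002, -1.0]]
contact_force: [-1.1, -1.0, 6.6]
gripper_width: 0.147
gripper_force: 10.0
```

Touching the tray floor (6.6 N). I'll release and lift away.

apply_moves --commands '[{"tx":0,"ty":0,"tz":0,"spin":0,"jaw":-0.2},{"tx":0,"ty":0,"tz":0,"spin":0,"jaw":-0.2},{"tx":0,"ty":0,"tz":0,"spin":0,"jaw":-0.2},{"tx":0,"ty":0,"tz":-3,"spin":0,"jaw":-0.2},{"tx":0,"ty":0,"tz":-8,"spin":0,"jaw":-0.2}]'

```text
t: 24.6
eef_pos: [0.6222, 0.2553, 0.0964]
eef_rot: [[-0.111, 0.994, -0.004], [0.994, 0.111, -0.001], [-0.001, -0.004, -1.0]]
contact_force: [0.7, 0.5, 0.7]
gripper_width: 0.402
gripper_force: 0.0
```

apply_moves --commands '[{"tx":0,"ty":-4,"tz":-5,"spin":0,"jaw":-0.2},{"tx":0,"ty":-10,"tz":-10,"spin":0,"jaw":-0.2},{"tx":0,"ty":-16,"tz":-12,"spin":0,"jaw":-0.2},{"tx":0,"ty":-20,"tz":-12,"spin":0,"jaw":-0.2},{"tx":0,"ty":-20,"tz":-12,"spin":0,"jaw":-0.2}]'

```text
t: 25.22
eef_pos: [0.4217, 0.2337, 0.2186]
eef_rot: [[-0.114, 0.994, 0.002], [0.994, 0.114, -0.002], [-0.002, 0.001, -1.0]]
contact_force: [0.8, -0.3, -0.6]
gripper_width: 0.396
gripper_force: 0.0
```

Run:
```python
from h import *
st()
c,P=look('scene','s7.png')
for r in manip.trace('toothbrush','scene')[:1]:
  k=P[r['mask']]; k=k[(k[:,2]>.009)&(k[:,2]<.04)]; print(r['confidence'],len(k),cv2.minAreaRect((k[:,:2]*1000).astype(np.float32)),np.percentile(k[:,2],[2,50,98]))
```

```text
t 25.225 p [0.4217 0.2337 0.2186] R [[-0.114, 0.994, 0.002], [0.994, 0.114, -0.002], [-0.002, 0.001, -1.0]] g 0.39645519425107795 0.0 F [ 0.8 -0.3 -0.6]
0.85 483 ((625.9193725585938, 235.7631378173828), (14.03667163848877, 172.3927001953125), 6.096632957458496) [0.0100819 0.0154362 0.0229922]
```

View pics/s7.png

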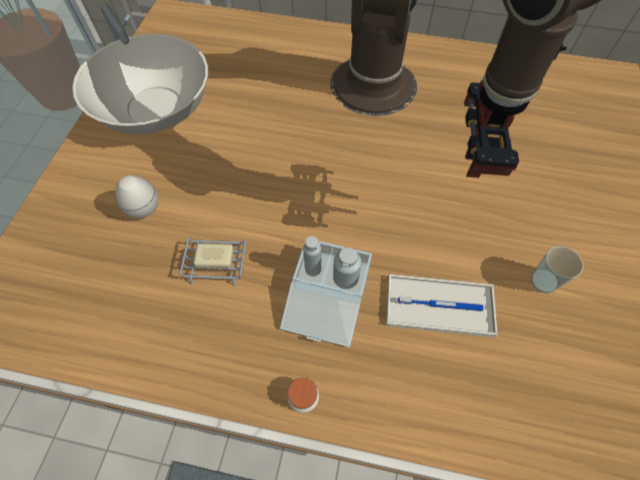

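The brush lies flat and centred in the tray at (437,304), the soap is on the rack (214,256), and both bottles stand in the box (312,257) and (346,267). The jar and tumbler have not moved.

```bash
python3 -c "
from station import manip
print(manip.sign_off())"
```

```text
the job is handed in; nothing more can be done
None
```

I put all four things away and handed the job in at about 25 s on the robot's clock: soap on the rack, toothbrush in the tray, and both bottles upright in their bays, with the jar and tumbler left in place; the hand-in gave no verdict, but the last picture showed everything where it should be.

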